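# Switch the ball sorter over and send down the white ball

## Task

The ball sorter's yellow seesaw gate is tipped to the left, where a steel ball has already gone. Press down the raised right-hand red pad of the gate with a fingertip until the gate has rocked fully over to the right, and leave it there; then push the white ceramic ball off its seat, toward the robot, so that it rolls down through the gate and comes to rest in the blue tray on the right. Do not pick up or carry the ball or guide it down by hand; leave the steel ball waiting in its seat and the things round about where they are.

Things in the scene. Friction and masses are not known exactly. Their poses are not given: they have to be found in the camera images.
- sorter: Ball sorter fixed to the worktop, 350 mm wide (y). Origin on the worktop under the gate's pivot; x points away from the robot, y left, z up. At the back a feeder with two lanes, y = +35 and -35 mm, that fall toward the robot and drop a ball onto the gate's trough (x -24 to 22, y -80 to 80). Past its ends fixed chutes lead down to the trays: grey at the left, blue at the right.
- seat_left (a point): Middle of the floor of the left feeder seat, 90 mm above the worktop, at x = 48 mm, y = 35 mm in the sorter's frame. The floor is a shallow V that rises 2 mm front and back; a light push (under 1 N) at mid-height of the ball takes it over the front crest, and 15 to 20 mm from the seat's middle it rolls on by itself. The deck ends 19 mm behind the seat's middle; behind that it is open.
- seat_right (a point): The same for the right feeder seat, at x = 48 mm, y = -35 mm in the sorter's frame. The walls of both lanes, 18 mm either side of a seat's middle, rise 9 mm above the seat floor.
- gate (a joint): Tilt of the yellow seesaw gate about its pivot, which runs along the sorter's x axis 62 mm above the worktop: -0.26 rad = fully to the left (left end down), 0 = level, +0.26 = fully to the right (right end down, raised left end). Stops at both ends. The pivot is stiff: the gate stays at any tilt; about 2 to 3 N on a pad moves it.
- pad_right (a point): Centre of the top of the gate's right-hand red press pad, a disc 36 mm across in front of the trough, 55 mm toward the robot and 62 mm to the right of the pivot in the sorter's frame. About 87 mm above the worktop when the gate is fully left, about 55 mm when fully right. It moves with the gate.
- pad_left (a point): The same for the left-hand red pad, 62 mm to the left of the pivot.
- white_ball_center (a point): Centre of the white ceramic ball, 30 mm in diameter, about 55 g. It waits in one of the two feeder seats, its centre 105 mm above the worktop.
- steel_ball_center (a point): Centre of the dark steel ball, 30 mm in diameter, about 110 g, waiting in the other feeder seat. It stays there. (A third, equal steel ball lies in the left tray.)
- right_tray (a point): Centre of the floor of the blue tray at the right end of the sorter, 6 mm above the worktop; the tray is about 48 mm (x) by 50 mm (y) inside. A ball at rest in it has its centre 15 mm above this floor.
- jar: Bystander: small white jar with black lid, 55 mm wide, 44 high mm; origin at the centre of its underside.
- timer: Bystander: white bench timer with three buttons, 58x62x18 mm; origin at the centre of its underside.
- tape: Bystander: roll of white label tape lying flat, 66 mm across, 19 high mm; origin at the centre of its underside.
- vial: Bystander: white vial with green cap, 22 mm wide, 64 high mm; origin at the centre of its underside.
- dropper: Bystander: brown dropper bottle with black bulb, 33 mm wide, 94 high mm; origin at the centre of its underside.
- beaker: Bystander: small clear beaker, 61 mm wide, 72 high mm; origin at the centre of its underside.

How it is judged:
By the outcome, as a careful person would: the job done as asked, in the order asked, and still so for the second after the job is handed in, with the robot touching nothing.
It also fails if it takes over 38 s, if anything falls off the work surface, if the arm or the gripper's body presses on something with over 40 N, if the wrist force passes 120 N, or if a joint passes its speed limit or range.

## Robot

A 7-joint arm with a two-finger parallel gripper is mounted at the origin on a cart in front of the work surface, level with it; the furniture and walls round the work are solid. World frame = base frame: x ahead of the robot, y to its left, z up, the work surface at z = 0. Lengths are in mm, angles in rad, forces in N, time in s.
With the tool pointing down it reaches from about 425 to 875 mm from the base axis. Payload 8.4 kg.
Tool frame: the origin (TCP) lies midway between the tips of the shut fingers; the grasp point (between the pads) lies 19 mm behind it (pinch_z is the distance from the TCP to the grasp point, in mm); z points along the fingers, x is the direction in which the jaws open and shut, and the axes are right-handed (so a half turn about z gives the same grasp; the last joint's range is limited). The gripper opens to 87 mm and grips with 3 to 60 N. Pads are 19 mm wide; open, the fingers measure 117 mm over their backs; the gripper's body (75 mm by 190 mm) begins 51 mm behind the grasp point.
Start: joints at [1.236, 0.333, 0.04, 1.465, -0.013, 1.343, -0.059], TCP at [151.833, -631.989, 222.546] pointing down, gripper open.
Joint ranges: [-2.58, 2.58], [-0.38, 2.09], [-1.3, 1.39], [0.25, 2.4], [-1.5, 4.64], [0.08, 2.09], [-2.65, 2.65]. Speed limits (rad/s): [2.22, 2.22, 2.79, 2.79, 3.14, 3.14, 3.14].

## Interface

Orientations are given as a 3x3 rotation matrix whose columns are the frame's x, y, z axes.
In Python, from station import observe, camera, get_calibration, job_done, pinch_z gives the robot as it stands. The module is installed in compiled form; this text tells all that it offers.
- The arm moves only by the tool servo_tool, never from a script. Its argument "plan" is a list of rows, each an object with "claw": the closure in counts, from 0 (fully open) to 255 (shut); "dp": the shift along the tool's x, y, z in mm, a list of three; "twist": the turn about the tool's z in units of 6 degrees (1.0 is 6 degrees). In form: [{"claw": claw, "dp": [dx, dy, dz], "twist": twist}, ...]. A call has 1 to 10 rows; each row shifts and turns the pose as measured when the row begins, along the tool's axes as they then stand; what a row does not reach is not made up. A row lasts 1/10 s, in which the tool goes at most 50 mm and 8.59 degrees, less where a joint would pass 70% of its speed; a pose out of reach is approached as far as the arm can. A call is refused whole if a number of a shift passes 50 or a number of a turn 1, either way. A call with a gripper value outside its range is refused whole. The fingers move at their own pace and stop on an object; "grip_force" is the grip in N (left out, the last holds). Time passes only in rows, so rows that do not move let the fingers close. It gives the time, the measured TCP pose, the force and the opening at its end, in the units of the state.
- observe(): the state, without advancing time (a new reading comes with each control period).
- camera(name): name is "scene" or "side" or "wrist"; returns the picture (480x640x3 uint8, red, green, blue); there is no depth.
- get_calibration(name): a dict with "camera_matrix" (3x3 intrinsics, pixels), "dist" ([k1, k2, p1, p2, k3] as OpenCV has them; the pictures are not rectified), "pose" (4x4, takes a point from camera to world coordinates). Camera axes: x right, y up, looking along -z (the intrinsics and any distortion apply to the point x, -y, -z); pixel columns grow to the right and rows downward; lengths in mm; the calibration is good to about 2 mm. A picture is of the moment at which its call begins: read the wrist's pose just before it. get_calibration takes no time and is no camera call; for the wrist camera it gives the pose at the moment of the call.
- job_done(): hands the job in, once; it reports no verdict.
The state is a dict: "clock": time; "qpos": joint angles; "joint_velocities": joint speeds; "joint_efforts": joint torques, N m; "position": TCP position; "tool_rot": TCP orientation; "ft_force": force on the tool from outside, world axes, zero at the start; "ft_torque": the same for the moment, N m; "grip_width": finger opening in mm.
Only numpy, scipy, OpenCV 4.12 (cv2) and the standard library are available. Lean on these libraries where they do the work, as an engineer would, in place of code of your own. Each camera call takes 0.05 s, during which the arm holds its last target. There are 200 camera calls.

## Working session

There is one attempt and no reset: what is moved stays moved. The work goes in short steps, Python scripts to look and compute and a tool call to move; the robot and the scene stay as the last step left them, time stands still between calls to the robot, and variables do not carry over. Pictures are saved under pics/ and viewed, about 8 in all and at most 12, crops included, and the job is handed in when it is done.

Besides the shell and the picture viewer there is one more tool, called after "Emit:" as name(argument=value, ...) on one line, values as JSON. servo_tool: Moves the arm, as the interface text tells. Its arguments: {"type":"object","properties":{"plan":{"type":"array"},"grip_force":{"type":"number"}},"required":["plan"]}

```bash
mkdir -p pics
cat > h.py <<'E'
import numpy as np, cv2
from station import *
def ray(cal,u,v):
    p=cv2.undistortPoints(np.array([[[u,v]]],float),np.array(cal["camera_matrix"]),np.array(cal["dist"]))[0,0]
    T=np.array(cal["pose"]); d=T[:3,:3]@np.array([p[0],-p[1],-1]); return T[:3,3],d
def onz(cal,u,v,z):
    o,d=ray(cal,u,v); return o+d*(z-o[2])/d[2]
def proj(cal,P):
    T=np.array(cal["pose"]); q=T[:3,:3].T@(np.array(P,float)-T[:3,3]); q=q*[1,-1,-1]
    return cv2.projectPoints(q[None],np.zeros(3),np.zeros(3),np.array(cal["camera_matrix"]),np.array(cal["dist"]))[0].ravel()
def save(name,f):
    im=camera(name); cv2.imwrite("pics/"+f,im[:,:,::-1]); return im
E
python3 - <<'E'
from h import *
for n in ["scene","side"]:
    save(n,n+"1.png"); print(n,np.round(get_calibration(n)["pose"],2).tolist())
s=observe(); print(s["clock"],s["position"],np.round(s["tool_rot"],3).tolist(),s["grip_width"],pinch_z)
E
```

```text
scene [[-0.7, 0.33, -0.64, -144.09], [-0.72, -0.3, 0.63, 678.25], [0.02, 0.89, 0.45, 603.48], [0.0, 0.0, 0.0, 1.0]]
side [[0.81, 0.35, -0.47, -250.94], [-0.59, 0.46, -0.66, -1283.44], [-0.02, 0.81, 0.58, 1159.51], [0.0, 0.0, 0.0, 1.0]]
0.1 [ 151.72893124 -631.60438455  221.76680526] [[0.234, -0.972, -0.0], [-0.972, -0.234, 0.001], [-0.001, 0.0, -1.0]] 86.86612652664691 18.700000000000003
```

View pics/scene1.png

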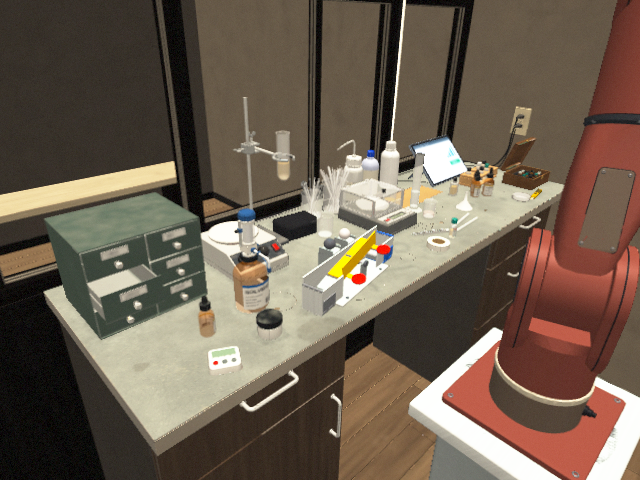

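View pics/side1.png

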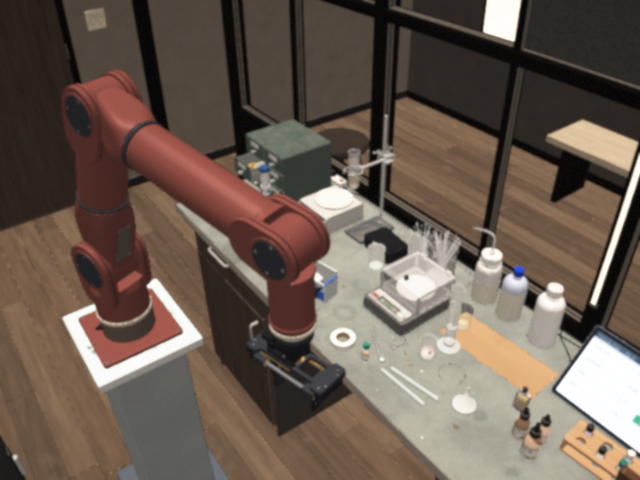

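The scene view shows the sorter around (345,270). Its red pads are at about (359,279) and (384,250), with a dark ball at about (329,243) and the white one at (344,234). In the side view the arm hides most of it.

Run:
```python
from h import *
im=cv2.imread("pics/scene1.png"); c=get_calibration("scene")
cv2.imwrite("pics/crop1.png",cv2.resize(im[215:325,290:410],None,fx=5,fy=5,interpolation=cv2.INTER_CUBIC))
b,g,r=[im[:,:,i].astype(int) for i in range(3)]
m=((r>150)&(g<60)&(b<60)).astype(np.uint8); m[:, 420:]=0
n,l,s,ce=cv2.connectedComponentsWithStats(m)
P=[]
for i in range(1,n):
    if s[i,4]>15:
        print(s[i],ce[i],[onz(c,*ce[i],z).round(0).tolist() for z in (55,87)])
        P.append(ce[i])
P=[p for p in P if 340<p[0]<400]
L=onz(c,*P[np.argmax([p[1] for p in P])],55);R=onz(c,*P[np.argmin([p[1] for p in P])],87)
print(L,R,np.linalg.norm((L-R)[:2]))
for p in((329,243),(344,234)):print(onz(c,*p,105))
```

```text
[273 244   6   6  21] [275.66666667 246.57142857] [[689.0, 22.0, 55.0], [640.0, 61.0, 87.0]]
[377 245  13   9  93] [383.03225806 249.27956989] [[484.0, -182.0, 55.0], [448.0, -131.0, 87.0]]
[352 274  13  10 107] [358.28971963 278.45794393] [[430.0, -20.0, 55.0], [396.0, 21.0, 87.0]]
[429.78449489 -19.52247629  55.        ] [ 447.76474675 -131.4723272    87.        ] 113.3845605688368
[539.37536962 -28.81684387 105.        ]
[549.8218023  -94.81675667 105.        ]
```

View pics/crop1.png

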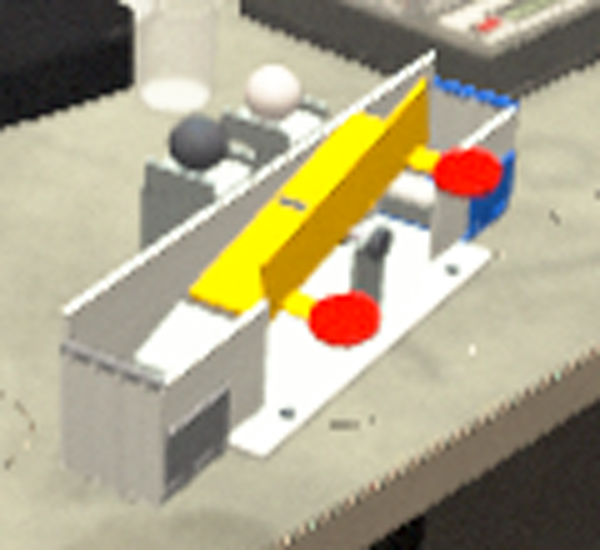

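The dark ball is on the left, the white ball on the right, and the right pad is raised. The scale checks agree: pads 113 mm apart against about 120, balls 67 against 70. That puts the sorter origin near (496,-68) with yaw about 0.157. I'll move over it and look with the wrist camera.

Emit:
servo_tool(plan=[{"claw":255,"dp":[-40,-38,-5],"twist":0.75},{"claw":255,"dp":[-40,-38,0],"twist":0},{"claw":255,"dp":[-40,-38,0],"twist":0},{"claw":255,"dp":[-40,-38,0],"twist":0},{"claw":255,"dp":[-40,-38,0],"twist":0},{"claw":255,"dp":[-40,-38,0],"twist":0},{"claw":255,"dp":[-40,-38,0],"twist":0},{"claw":255,"dp":[-40,-38,0],"twist":0},{"claw":255,"dp":[-40,-38,0],"twist":0},{"claw":255,"dp":[0,0,0],"twist":0}])

```text
clock: 1.1
position: [406.6, -250.6, 222.0]
tool_rot: [[0.15, -0.989, -0.006], [-0.989, -0.15, 0.005], [-0.006, 0.005, -1.0]]
ft_force: [-0.5, 0.6, 0.3]
grip_width: 15.0
```

Emit:
servo_tool(plan=[{"claw":255,"dp":[-40,-15,0],"twist":0},{"claw":255,"dp":[-35,-15,0],"twist":0},{"claw":255,"dp":[-30,-20,0],"twist":0},{"claw":255,"dp":[0,0,0],"twist":0},{"claw":255,"dp":[0,0,0],"twist":0}])

```text
clock: 1.6
position: [440.3, -135.4, 221.2]
tool_rot: [[0.152, -0.988, -0.008], [-0.988, -0.152, 0.005], [-0.006, 0.007, -1.0]]
ft_force: [-0.4, -0.5, -1.1]
grip_width: 0.4
```

Run:
```python
from h import *
s=observe(); c=get_calibration("wrist"); im=save("wrist","w1.png")
import pickle; pickle.dump(c,open("w1.pkl","wb"))
print(s["position"],np.round(c["pose"],2).tolist())
b,g,r=[im[:,:,i].astype(int) for i in (2,1,0)]
m=((r>150)&(g<60)&(b<60)).astype(np.uint8)
n,l,st,ce=cv2.connectedComponentsWithStats(m)
for i in range(1,n):
    if st[i,4]>100: print(st[i],ce[i],[onz(c,*ce[i],z).round(1).tolist() for z in (55,87)])
```

```text
[ 440.33269363 -135.39251751  221.19934901] [[0.15, 0.95, 0.26, 511.31], [-0.99, 0.15, 0.03, -125.12], [-0.01, -0.27, 0.96, 383.35], [0.0, 0.0, 0.0, 1.0]]
[618  56  22  15 264] [629.05681818  62.82575758] [[601.3, -349.4, 55.0], [592.6, -327.5, 87.0]]
[ 180  193   36   39 1087] [197.27230911 212.25022999] [[428.6, -18.1, 55.0], [436.6, -28.6, 87.0]]
[ 314  192   43   42 1415] [335.04664311 212.76042403] [[446.6, -138.2, 55.0], [452.9, -136.9, 87.0]]
```

View pics/w1.png

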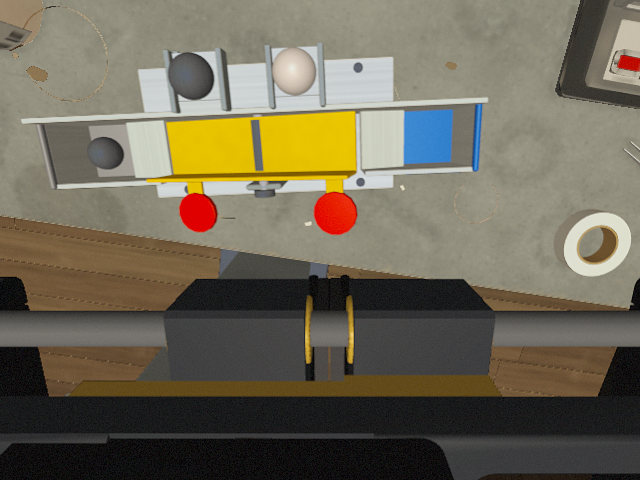

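Wrist view: left pad at (197,212), raised right pad at (335,213), steel ball (191,76), white ball (294,71), and the area behind the feeder is clear. The pads measure 121 mm apart, as expected, with the right one at (453,-137,87) and yaw about 0.20. I'll descend onto the right pad.

Emit:
servo_tool(plan=[{"claw":255,"dp":[3.5,-12,30],"twist":-0.47},{"claw":255,"dp":[0,0,40],"twist":0},{"claw":255,"dp":[0,0,35],"twist":0},{"claw":255,"dp":[0,0,10],"twist":0},{"claw":255,"dp":[0,0,0],"twist":0}])

```text
clock: 2.15
position: [451.7, -143.0, 103.8]
tool_rot: [[0.194, -0.981, -0.005], [-0.981, -0.194, 0.003], [-0.004, 0.005, -1.0]]
ft_force: [-0.3, 0.3, 0.1]
grip_width: 0.6
```

Run:
```python
from h import *
import pickle; c=pickle.load(open("w1.pkl","rb")); im=cv2.imread("pics/w1.png")
g=cv2.GaussianBlur(cv2.cvtColor(im,cv2.COLOR_BGR2GRAY),(5,5),1)[20:130]
k=cv2.HoughCircles(g,cv2.HOUGH_GRADIENT,1,60,param1=100,param2=18,minRadius=17,maxRadius=28)
Q=[]
for u,v,r in k[0]:
    p=onz(c,u,v+20,105); print(u,v+20,r,p.round(1));
```

```text
292.5 70.5 23.0 [548.9 -92.5 105. ]
187.5 78.5 26.2 [533.2 -22.3 105. ]
```

Emit:
servo_tool(plan=[{"claw":255,"dp":[-3,0,12],"twist":0},{"claw":255,"dp":[0,0,8],"twist":0},{"claw":255,"dp":[0,0,8],"twist":0},{"claw":255,"dp":[0,0,8],"twist":0},{"claw":255,"dp":[0,0,6],"twist":0}])

```text
clock: 2.65
position: [454.0, -143.1, 64.2]
tool_rot: [[0.191, -0.982, 0.002], [-0.982, -0.191, -0.001], [0.002, -0.002, -1.0]]
ft_force: [-2.1, -3.0, 3.4]
grip_width: 0.4
```

Emit:
servo_tool(plan=[{"claw":255,"dp":[0,0,5],"twist":0},{"claw":255,"dp":[0,0,4],"twist":0},{"claw":255,"dp":[0,0,2],"twist":0}])

```text
clock: 2.95
position: [454.5, -143.1, 55.1]
tool_rot: [[0.191, -0.982, 0.001], [-0.982, -0.191, -0.002], [0.002, -0.001, -1.0]]
ft_force: [-18.2, 3.5, 48.4]
grip_width: 0.2
```

A 48 N force at z = 55.1 means the gate is on its stop. I'll lift off and check.

Emit:
servo_tool(plan=[{"claw":255,"dp":[0,0,-15],"twist":0},{"claw":255,"dp":[0,0,-40],"twist":0},{"claw":255,"dp":[0,0,-45],"twist":0},{"claw":255,"dp":[0,0,-45],"twist":0},{"claw":255,"dp":[0,0,-15],"twist":0},{"claw":255,"dp":[0,0,0],"twist":0}])

```text
clock: 3.55
position: [454.3, -140.1, 219.9]
tool_rot: [[0.194, -0.981, 0.0], [-0.981, -0.194, 0.001], [-0.001, -0.001, -1.0]]
ft_force: [-0.2, 0.2, -0.2]
grip_width: 1.0
```

Run:
```python
from h import *
s=observe(); c=get_calibration("wrist"); im=save("wrist","w2.png")
print(s["position"],s["ft_force"])
b,g,r=[im[:,:,i].astype(int) for i in (2,1,0)]
m=((r>150)&(g<60)&(b<60)).astype(np.uint8)
n,l,st,ce=cv2.connectedComponentsWithStats(m)
for i in range(1,n):
    if st[i,4]>500: print(st[i],ce[i],[onz(c,*ce[i],z).round(1).tolist() for z in (55,87)])
for q in ([549,-93,105],[533,-23,105]): print(proj(c,q))
```

```text
[ 454.29052608 -140.13362452  219.85200903] [-0.24176392  0.18083411 -0.2296459 ]
[ 310  203   39   39 1158] [328.81433506 222.22711572] [[452.9, -139.5, 55.0], [459.8, -138.2, 87.0]]
[ 158  210   46   43 1534] [180.01173403 230.82724902] [[419.8, -11.4, 55.0], [429.9, -22.6, 87.0]]
[289.08571805  90.32500865]
[184.61077185  93.81358402]
```

View pics/w2.png

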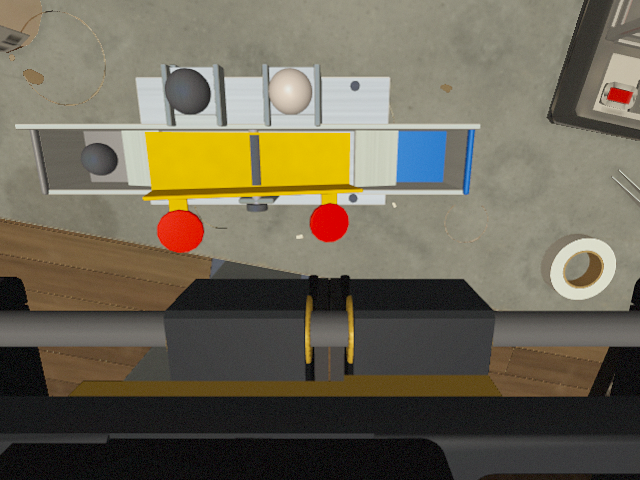

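The gate is now fully right: right pad small and low at (329,222), left pad raised at (180,231), 119 mm apart. The white ball at (290,91) and steel ball at (188,91) are still seated. Before moving, I'll check where the things behind the feeder are.

Run:
```python
from h import *
c=get_calibration("scene"); s=get_calibration("side"); w=get_calibration("wrist")
print("ball",onz(w,290.5,91.5,105))
for n,p,z in(("beaker base",(325,236),0),("beaker top",(325,208),72),("black box",(296,225),45)): print(n,onz(c,*p,z).round())
# stand test tube: two-view (scene 284,155 ; side 354,163)
def tri(a,b):
    o1,d1=ray(c,*a);o2,d2=ray(s,*b); A=np.array([d1,-d2]).T; t=np.linalg.lstsq(A,o2-o1,rcond=None)[0]; return ((o1+t[0]*d1)+(o2+t[1]*d2))/2, np.linalg.norm(o1+t[0]*d1-o2-t[1]*d2)
print(tri((283,157),(353,163)), tri((246,98),(386,118)))
print("balance corner",onz(s,400,270,100), onz(s,452,288,100))
print("scene proj of TCP target",proj(c,[593,-85,100]),proj(s,[593,-85,170]))
```

```text
ball [547.94049859 -94.0292529  105.        ]
beaker base [ 726. -203.    0.]
beaker top [ 766. -240.   72.]
black box [ 774. -125.   45.]
(array([752.00547537, -55.04824219, 282.09687427]), np.float64(18.955698692960212)) (array([887.83591604, -48.77421256, 405.04665945]), np.float64(7.053150218064918))
balance corner [ 688.26798743 -357.17976394  100.        ] [ 748.79773595 -501.80855844  100.        ]
scene proj of TCP target [329.55482068 231.50049486] [316.44202153 218.43229013]
```

Emit:
servo_tool(plan=[{"claw":255,"dp":[-7,-36,0],"twist":0},{"claw":255,"dp":[-7,-36,0],"twist":0},{"claw":255,"dp":[-7,-36,0],"twist":0},{"claw":255,"dp":[-6,-36,0],"twist":0},{"claw":255,"dp":[0,0,0],"twist":0},{"claw":255,"dp":[0,0,0],"twist":0}])

```text
clock: 4.2
position: [590.5, -82.9, 205.4]
tool_rot: [[0.192, -0.981, -0.014], [-0.981, -0.192, 0.006], [-0.008, 0.013, -1.0]]
ft_force: [-0.9, -0.4, -0.6]
grip_width: 0.3
```

Emit:
servo_tool(plan=[{"claw":255,"dp":[2.5,0,35],"twist":0},{"claw":255,"dp":[0,0,35],"twist":0},{"claw":255,"dp":[0,0,22],"twist":0},{"claw":255,"dp":[0,0,5],"twist":0},{"claw":255,"dp":[0,0,0],"twist":0}])

```text
clock: 4.7
position: [584.5, -86.2, 101.0]
tool_rot: [[0.191, -0.981, -0.02], [-0.982, -0.191, 0.006], [-0.01, 0.018, -1.0]]
ft_force: [0.7, 0.5, 0.6]
grip_width: 0.7
```

Run:
```python
from h import *
s=observe(); im=save("wrist","w3.png"); print(s["position"],s["ft_force"])
d=s["position"]-np.array([548,-94,105]); print(d@[.98,.196,0],d@[-.196,.98,0])
```

```text
[584.46705068 -86.17520886 101.04649653] [0.69116366 0.48324614 0.58695051]
37.271368728454824 0.5207533865107795
```

View pics/w3.png

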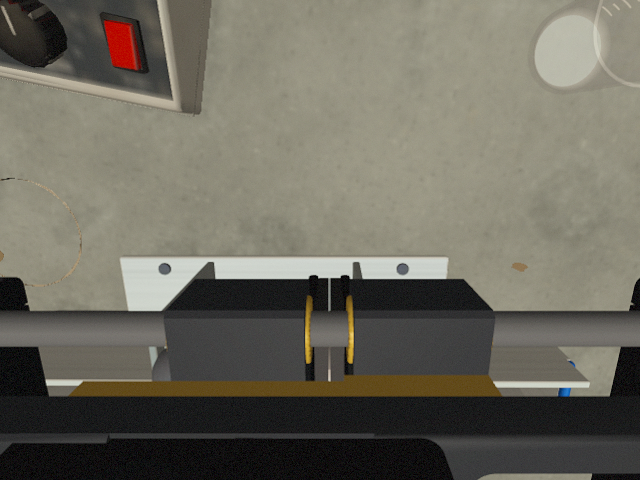

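The view behind the feeder is clear, and the fingertip is 37 mm behind the ball, centred to 0.5 mm, at z = 101. Next is a gentle push toward the robot.

Emit:
servo_tool(plan=[{"claw":255,"dp":[0,6,0],"twist":0},{"claw":255,"dp":[0,5,0],"twist":0},{"claw":255,"dp":[0,4,0],"twist":0},{"claw":255,"dp":[0,4,0],"twist":0}])

```text
clock: 5.15
position: [568.7, -90.5, 107.1]
tool_rot: [[0.191, -0.982, -0.009], [-0.982, -0.191, 0.004], [-0.006, 0.008, -1.0]]
ft_force: [6.4, 0.4, 6.3]
grip_width: 0.3
```

The tip has crept up to z = 107 and is wedging on the ball. I'll back off, lower, and push again.

Emit:
servo_tool(plan=[{"claw":255,"dp":[0,-8,0],"twist":0},{"claw":255,"dp":[0,0,5],"twist":0},{"claw":255,"dp":[0,0,0],"twist":0}])

```text
clock: 5.45
position: [576.5, -89.4, 102.7]
tool_rot: [[0.19, -0.982, -0.009], [-0.982, -0.19, 0.003], [-0.005, 0.008, -1.0]]
ft_force: [-0.5, -1.1, -0.1]
grip_width: 0.4
```

Run:
```python
from h import *
s=observe(); print(s["position"],s["ft_force"])
d=s["position"]-np.array([548,-94,105]); print(d@[.98,.196,0],d@[-.196,.98,0])
im=save("scene","s2.png");cv2.imwrite("pics/s2c.png",cv2.resize(im[205:315,290:410,::-1],None,fx=5,fy=5,interpolation=cv2.INTER_CUBIC))
```

```text
[576.48366941 -89.35589697 102.7253054 ] [-0.46754337 -1.08659473 -0.08313733]
28.824240211745167 -1.0315782331406673
```

View pics/s2c.png

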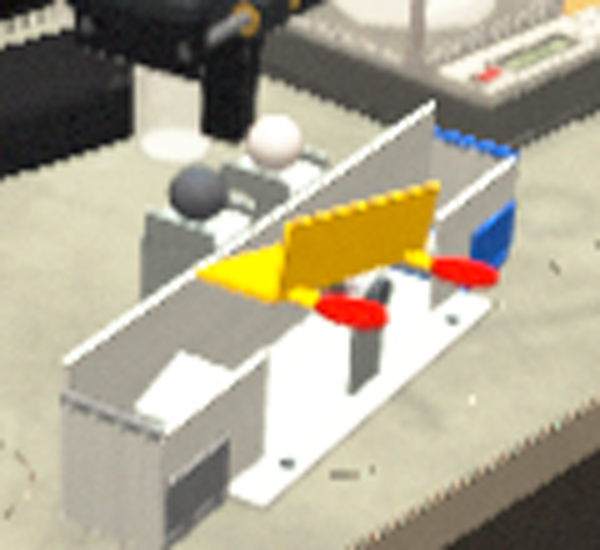

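The ball is still in its seat, the gate is still right, and the steel ball hasn't moved. I'll push again, lower, and offset the upward drift.

Emit:
servo_tool(plan=[{"claw":255,"dp":[-1,0,4],"twist":0},{"claw":255,"dp":[0,5,1.5],"twist":0},{"claw":255,"dp":[0,5,1.5],"twist":0}])

```text
clock: 5.8
position: [566.5, -89.6, 95.1]
tool_rot: [[0.191, -0.982, -0.008], [-0.982, -0.191, 0.004], [-0.006, 0.007, -1.0]]
ft_force: [1.8, 0.5, 1.7]
grip_width: -0.0
```

Emit:
servo_tool(plan=[{"claw":255,"dp":[0,5,-2],"twist":0},{"claw":255,"dp":[0,5,0],"twist":0}])

```text
clock: 6.0
position: [555.4, -91.7, 96.9]
tool_rot: [[0.191, -0.982, -0.009], [-0.982, -0.191, 0.004], [-0.006, 0.008, -1.0]]
ft_force: [-0.3, 0.9, -0.5]
grip_width: 0.4
```

Emit:
servo_tool(plan=[{"claw":255,"dp":[0,0,-3],"twist":0},{"claw":255,"dp":[0,-4,-15],"twist":0},{"claw":255,"dp":[0,0,-30],"twist":0},{"claw":255,"dp":[0,0,-30],"twist":0},{"claw":255,"dp":[0,0,-30],"twist":0},{"claw":255,"dp":[0,0,0],"twist":0},{"claw":255,"dp":[0,0,0],"twist":0},{"claw":255,"dp":[0,0,0],"twist":0},{"claw":255,"dp":[0,0,0],"twist":0}])

```text
clock: 6.9
position: [556.8, -92.1, 208.4]
tool_rot: [[0.19, -0.982, -0.014], [-0.982, -0.19, 0.004], [-0.006, 0.013, -1.0]]
ft_force: [-0.7, 0.1, 0.2]
grip_width: 0.3
```

Run:
```python
from h import *
s=observe(); print(s["position"],s["ft_force"])
im=save("scene","s3.png");cv2.imwrite("pics/s3c.png",cv2.resize(im[205:315,290:410,::-1],None,fx=5,fy=5,interpolation=cv2.INTER_CUBIC))
```

```text
[556.75925167 -92.08008704 208.38440342] [-0.69394713  0.13262033  0.22005749]
```

View pics/s3c.png

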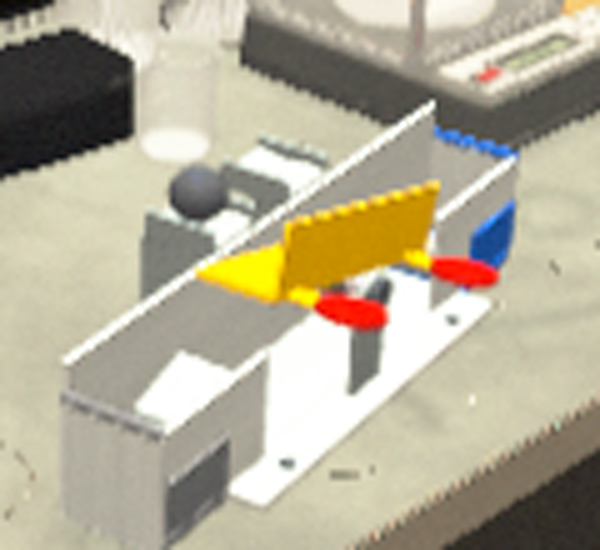

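The white ball has left its seat, and the steel ball and gate are unchanged. The tray is hidden from here, so I'll back toward the robot and look down with the wrist camera.

Emit:
servo_tool(plan=[{"claw":255,"dp":[5,35,0],"twist":0},{"claw":255,"dp":[5,35,0],"twist":0},{"claw":255,"dp":[5,30,0],"twist":0},{"claw":255,"dp":[0,0,0],"twist":0},{"claw":255,"dp":[0,0,0],"twist":0},{"claw":255,"dp":[0,0,0],"twist":0},{"claw":255,"dp":[0,0,0],"twist":0},{"claw":255,"dp":[0,0,0],"twist":0}])

```text
clock: 7.75
position: [457.7, -124.8, 204.3]
tool_rot: [[0.192, -0.981, -0.021], [-0.981, -0.192, 0.009], [-0.013, 0.019, -1.0]]
ft_force: [0.4, 0.0, -0.6]
grip_width: 0.8
```

Run:
```python
from h import *
s=observe(); save("wrist","w4.png"); print(s["clock"],s["position"],s["ft_force"])
```

```text
7.75 [ 457.72043045 -124.78658426  204.26568569] [ 0.38046503  0.04694064 -0.5612703 ]
```

View pics/w4.png

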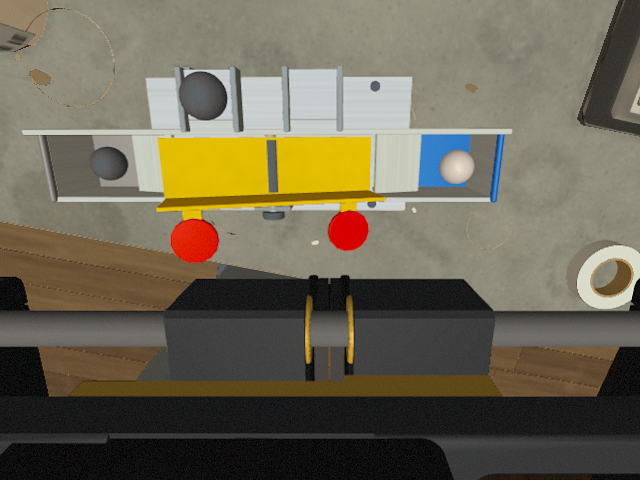

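The white ball is in the blue tray at (457,167), the steel ball is still seated at (203,96), and the gate is still right. I'll confirm the ball is at rest, then hand in.

Emit:
servo_tool(plan=[{"claw":255,"dp":[0,0,0],"twist":0},{"claw":255,"dp":[0,0,0],"twist":0},{"claw":255,"dp":[0,0,0],"twist":0},{"claw":255,"dp":[0,0,0],"twist":0},{"claw":255,"dp":[0,0,0],"twist":0},{"claw":255,"dp":[0,0,0],"twist":0},{"claw":255,"dp":[0,0,0],"twist":0}])

```text
clock: 8.5
position: [458.4, -124.1, 204.0]
tool_rot: [[0.194, -0.981, -0.022], [-0.981, -0.194, 0.01], [-0.014, 0.019, -1.0]]
ft_force: [0.8, 0.5, 0.3]
grip_width: 0.6
```

Run:
```python
from h import *
C=[]
for i in range(2):
    c=get_calibration("wrist"); im=camera("wrist").astype(int)[135:200,420:492]
    m=((im[:,:,0]>150)&(im[:,:,0]>im[:,:,2])).astype(np.uint8)
    n,l,st,ce=cv2.connectedComponentsWithStats(m); k=1+np.argmax(st[1:,4]); p=ce[k]+[420,135]
    print(st[k],p,onz(c,*p,21))
s=observe(); print(s["clock"],s["ft_force"]); job_done()
```

```text
[ 22  17  33  33 836] [457.96052632 168.11004785] [ 520.2369341  -225.81263827   21.        ]
[ 22  17  33  33 836] [457.93899522 168.07655502] [ 520.26141702 -225.79182111   21.        ]
8.6 [-0.37658067 -0.27046259 -0.30738842]
the job is handed in; nothing more can be done
```

The white ball is at rest in the blue tray on the right, and the job is handed in at 8.6 s on the robot's clock.

- **Gate:** I pressed the right pad down to its stop. The tip force reached about 48 N there, under the 120 N wrist limit. In the last picture the gate was still fully over to the right.
- **Ball:** The first push slid up against the ball at about 6 N without moving it, so I backed off, lowered the fingertip and pushed again. The ball then rolled down through the gate on its own.
- **Last checks:** Two measurements taken 0.05 s apart put the ball at about (520, -226) mm, less than 0.1 mm different. The steel ball was still in its seat, nothing else was touched, and the arm was clear with only noise-level force readings.

One measurement disagreed: the first camera view gave a sorter angle of 0.16 rad, and the closer wrist view gave about 0.20. I used the wrist view.

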